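# Close a batch of root-feed capsules in the capsule press

## Robot

A 7-joint arm with a two-finger parallel gripper is mounted at the origin on the work surface. World frame = base frame: x ahead of the robot, y to its left, z up, the work surface at z = 0. Lengths are in m, angles in degrees, forces in N, time in s.
With the tool pointing down it reaches from about 0.425 to 0.875 m from the base axis. Payload 4.7 kg.
Tool frame: the origin (TCP) lies at the centre of the arm's flange, where the gripper is bolted on; the fingertips stand 182 mm ahead of it and the grasp point (between the pads) lies 164 mm ahead of it; z points along the fingers, x is the direction in which the jaws open and shut, and the axes are right-handed (so a half turn about z gives the same grasp; the last joint's range is limited). The gripper opens to 87 mm and grips with 3 to 60 N. Pads are 19 mm wide; open, the fingers measure 117 mm over their backs; the gripper's body (75 mm by 190 mm) begins 51 mm behind the grasp point.
Start: joints at [72.599, 18.392, -4.016, 83.108, 1.295, 78.541, -3.26], TCP at [0.203, -0.617, 0.405] pointing down, gripper open.
Joint ranges: [-163.93, 163.93], [-17.29, 119.83], [-79.2, 71.16], [3.27, 140.29], [-89.18, 269.18], [5.43, 117.66], [-154.24, 154.24]. Speed limits (degrees/s): [147.25, 147.25, 180, 180, 180, 180, 180].

## Interface

Orientations are given as [roll, pitch, yaw] about the fixed x, y, z axes, in that order (R = Rz(yaw) Ry(pitch) Rx(roll)).
In Python, from cell import env gives the robot as it stands. The module is installed in compiled form; this text tells all that it offers.
- The arm moves only by the tool carry_out, never from a script. Its argument "increments" is a list of rows, each a list of 5 numbers: the shift along the world's x, y, z in m, then the turn about the world's z in degrees, then the gripper's target within -1 to 1 (shut at 1, half-way at 0, fully open at -1). In form: [[dx, dy, dz, spin, jaw], ...]. A call has 1 to 20 rows; each row is the pose to reach, as a shift and turn from the pose commanded when the call began; what a row does not reach only later rows make up. A row lasts 1/10 s, in which the tool goes at most 50 mm and 8.59 degrees, less where a joint would pass 70% of its speed; a pose out of reach is approached as far as the arm can. A call with a gripper value outside its range is refused whole. The fingers move at their own pace and stop on an object; "grip_force" is the grip in N (left out, the last holds). Time passes only in rows, so rows that repeat a pose let the fingers close. It gives the time, the measured TCP pose, the force and the opening at its end, in the units of the state.
- env.get_obs(): the state, without advancing time (a new reading comes with each control period).
- env.read_camera(name): name is "side" or "top" or "wrist"; returns (picture, depth): 480x640x3 uint8, red, green, blue; 480x640 float32, m along the optical axis (not along the pixel's ray), 0 where there is no reading.
- env.get_calibration(name): a dict with "K" (3x3 intrinsics, pixels), "camera_from_world" (4x4, takes a point from world to camera coordinates); the wrist camera has in their place "T_tool_cam" (4x4, takes a point from camera to tool coordinates, whose origin is the TCP and whose axes are the tool frame's). Camera axes: x right, y down, z forward; pixel columns grow to the right and rows downward; lengths in m; the calibration is good to about 2 mm. A picture is of the moment at which its call begins: read the wrist's pose just before it. get_calibration takes no time and is no camera call.
- env.sign_off(): hands the job in, once; it reports no verdict.
The state is a dict: "time_s": time; "qpos": joint angles; "joint_velocities": joint speeds; "effort": joint torques, N m; "tool_pos": TCP position; "tool_rot": TCP orientation; "force": force on the tool from outside, world axes, zero at the start; "wrist_torque": the same for the moment, N m; "grip_width": finger opening in m.
Only numpy, scipy, OpenCV 4.12 (cv2) and the standard library are available. Lean on these libraries where they do the work, as an engineer would, in place of code of your own. Each camera call takes 0.05 s, during which the arm holds its last target.

## Task

Close the batch of plant-feed capsules: take the tamper by its handle, set its flat foot on the middle of the press's sprung cap plate so that it covers all the caps, and press squarely down until the plate bottoms out level, keeping it down for a good second. Then lift the tamper off so that the plate springs back up, and stand the tamper upright on the shelf liner again, set down rather than dropped. Leave the other things on the shelf where they are.

Things in the scene. Friction and masses are not known exactly. Their poses are not given: they have to be found in the camera images.
- tamper: The tamper, 280 g on average: a flat round aluminium foot 82 in diameter and 12 thick, on it a short neck (20 in diameter, 8 high) and a straight round black handle 28 in diameter from 20 to 78 above the underside. It starts standing upright on its foot on the liner. Origin: centre of the foot's underside; z up along the handle.
- capsule_press: The capsule closing press, fixed on the liner: a white plastic base block 110 (x) x 122 (y), 35 high, with an aluminium cap plate carried above it. Origin: centre of the underside, on the liner; z up. Its yaw varies.
- cap_plate_top (a point): Centre of the flat top face of the press's aluminium cap plate (100 along x, 112 along y, 10 thick), moving and rocking with it; z is the plate's normal, up. At rest it is level and 57 above the liner; fully down 47. The faces of 4 x 4 capsule caps show flush in the middle of it, in a field 43 x 43; nothing stands proud of the plate.
- cap_plate (a joint): How far the cap plate's middle has gone down (m): 0 at rest, about 0.010 on its stops. Four corner springs carry the plate and let it rock a little: it starts to go down at about 3 N, needs about 10 N to bottom on its four corner stops, a few N more if pressed off-centre, and springs back up when let go.
- suction_cup: Black hard-silicone suction cup lying mouth down, 48 wide, 24 high, with a small knob on top (much smaller than the tamper). A bystander. Origin: centre of its underside; z up.
- glass_jar: Small closed glass jar with dark lid, 56 wide, 62 high. A bystander. Origin: centre of its underside; z up.
- feeding_cone: Clear plastic feeding cone standing wide end down, 78 wide, 62 high. A bystander. Origin: centre of its underside; z up.
- driftwood: Brown ceramic driftwood replica, about 70 x 185 x 56 high, long along its y. A bystander. Origin: centre of its underside; z up.
- algae_magnet: Black algae magnet cleaner, 45 x 75 x 41 high. A bystander. Origin: centre of its underside; z up.
- tweezers: Steel aquascaping tweezers lying flat, 265 long along their x, 9 high. A bystander. Origin: centre of its underside; z up.
- conditioner: White plastic bottle with black cap, 60 wide, 150 high. A bystander. Origin: centre of its underside; z up.
Mind the look-alikes: they are no part of the job. Leave any yellow look-alike of the capsule_press alone.

How it is judged:
By the outcome, as a careful person would: the job done as asked, in the order asked, and still so for the second after the job is handed in, with the robot touching nothing.
It also fails if it takes over 51 s, if anything falls off the work surface, if the arm or the gripper's body presses on something with over 40 N, if the wrist force passes 120 N, or if a joint passes its speed limit or range.

## Working session

There is one attempt and no reset: what is moved stays moved. The work goes in short steps, Python scripts to look and compute and a tool call to move; the robot and the scene stay as the last step left them, time stands still between calls to the robot, and variables do not carry over. Pictures are saved under pics/ and viewed, and the job is handed in when it is done.

Besides the shell and the picture viewer there is one more tool, called after "Call:" in YAML: its name, and indented under it one key for each argument. carry_out: Moves the arm, as the interface text tells. Its arguments: {"type":"object","properties":{"increments":{"type":"array"},"grip_force":{"type":"number"}},"required":["increments"]}

```bash
mkdir -p pics; python3 - <<'E'
from cell import env
import cv2,numpy as np
print(env.get_obs())
for n in ["top","side","wrist"]:
    o=env.get_obs()
    p,d=env.read_camera(n)
    cv2.imwrite(f"pics/{n}0.png",p[:,:,::-1]); np.save(f"pics/{n}0.npy",d)
    print(n,env.get_calibration(n))
E
```

```text
{'time_s': 0.0, 'qpos': array([72.60116161, 18.44017763, -4.01461166, 83.17470462,  1.29607695,
       78.54170752, -3.26308359]), 'joint_velocities': array([ 0.06660488,  0.12392311,  0.09380667, -0.07632109, -0.08255439,
       -0.02729845, -0.09147899]), 'effort': array([-4.50955504e-04, -4.91294968e+01, -4.04618857e-01, -3.12530065e+01,
       -6.41140994e-02,  4.37477406e-02,  2.22870767e-04]), 'tool_pos': array([ 0.20298269, -0.61727764,  0.40365012]), 'tool_rot': array([ 1.79992860e+02,  1.11288648e-01, -7.17951647e+01]), 'force': array([ 0.07503523, -0.6984446 ,  0.21095626]), 'wrist_torque': array([ 0.01655579, -0.04251232, -0.02580423]), 'grip_width': 0.08693774439590941}
top {'K': array([[460.48166914,   0.        , 311.56242571],
       [  0.        , 460.48166914, 241.54458941],
       [  0.        ,   0.        ,   1.        ]]), 'camera_from_world': array([[-0.10324055, -0.99463669, -0.00626459,  0.03971197],
       [-0.97211078,  0.1022318 , -0.21106703,  0.51853786],
       [ 0.21057545, -0.0157008 , -0.97745151,  1.07988787],
       [ 0.        ,  0.        ,  0.   
[... 278 characters left out ...]
[-0.49592069,  0.49839426, -0.71110184,  0.30196054],
       [ 0.4864917 , -0.51885652, -0.70293224,  1.03906503],
       [ 0.        ,  0.        ,  0.        ,  1.        ]])}
wrist {'K': array([[378.67550997,   0.        , 316.7139851 ],
       [  0.        , 378.67550997, 234.00267635],
       [  0.        ,   0.        ,   1.        ]]), 'T_tool_cam': array([[ 9.99998863e-01, -1.59372946e-05,  1.50784401e-03,
        -1.23755144e-03],
       [-3.99028472e-04,  9.61502042e-01,  2.74797497e-01,
        -7.53936690e-02],
       [-1.45417462e-03, -2.74797786e-01,  9.61500942e-01,
         1.94378634e-02],
       [ 0.00000000e+00,  0.00000000e+00,  0.00000000e+00,
         1.00000000e+00]])}
```

View pics/top0.png

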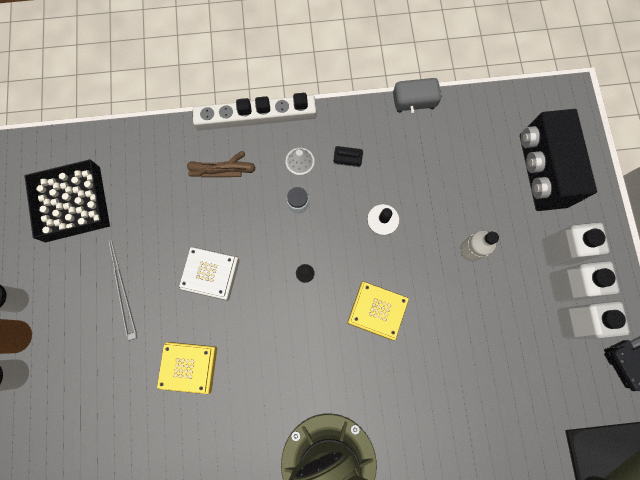

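View pics/side0.png

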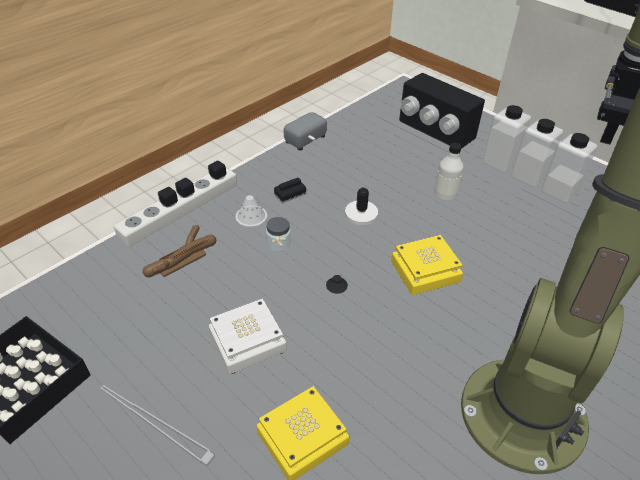

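View pics/wrist0.png

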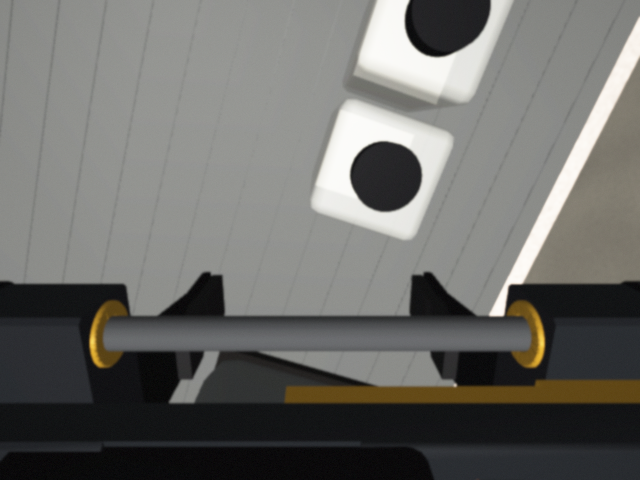

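The side and top views show these candidates:
- Tamper: black handle on a light round foot, top (383,218), side (362,208). The suction cup at top (305,273) and the bottle at (482,245) are the things it could be confused with.
- Press: the white one, top (208,272), side (247,330). The yellow ones at top (379,310) and (187,368) are look-alikes.

Next I'll check both choices in a close crop and measure them.

```bash
cat > h.py <<'E'
import numpy as np,cv2
from cell import env
def pts(n,d,x0,x1,y0,y1,T=None):
    c=env.get_calibration(n);K=c["K"]
    v,u=np.mgrid[y0:y1,x0:x1];z=d[y0:y1,x0:x1].astype(float)
    P=np.stack([(u-K[0,2])/K[0,0]*z,(v-K[1,2])/K[1,1]*z,z],-1)
    if T is None: T=np.linalg.inv(c["camera_from_world"])
    return P@T[:3,:3].T+T[:3,3]
E
python3 - <<'E'
from h import *
t=cv2.imread("pics/top0.png");s=cv2.imread("pics/side0.png")
r=lambda im:cv2.resize(im,(400,400),interpolation=cv2.INTER_CUBIC)
cv2.imwrite("pics/crop0.png",np.vstack([np.hstack([r(t[190:250,353:413]),r(t[232:312,168:248])])]))
cv2.imwrite("pics/crop1.png",np.hstack([r(s[170:240,325:395]),r(s[285:385,200:300])]))
for n,boxes in dict(top=dict(tam=(360,405,195,242),press=(170,245,240,305),liner=(240,280,300,340)),side=dict(tam=(338,384,180,228),press=(200,295,290,380))).items():
    d=np.load(f"pics/{n}0.npy")
    for k,b in boxes.items():
        P=pts(n,d,*b).reshape(-1,3);z=P[:,2]
        print(n,k,"z pct",np.percentile(z,[1,5,25,50,75,95,99]).round(4))
        if k=="liner": continue
        for lo,hi in ([(.008,.018),(.05,.09)] if k=="tam" else [(.05,.064)]):
            Q=P[(z>lo)&(z<hi)]
            if len(Q)>5:
                rect=cv2.minAreaRect(Q[:,:2].astype(np.float32)*1000)
                print("  ",lo,hi,len(Q),Q.mean(0).round(4),rect, cv2.minEnclosingCircle(Q[:,:2].astype(np.float32)*1000))
E
```

```text
top tam z pct [-0.0033 -0.0017  0.0008  0.0032  0.0121  0.069   0.0807]
   0.008 0.018 605 [ 0.566  -0.2026  0.0127] ((568.7853393554688, -208.95086669921875), (91.30105590820312, 81.09440612792969), 88.58656311035156) ((575.4190063476562, -214.07681274414062), 52.890235900878906)
   0.05 0.09 123 [ 0.566  -0.2021  0.073 ] ((568.5538940429688, -203.4252166748047), (24.995412826538086, 26.023080825805664), 84.77684783935547) ((568.5955810546875, -204.21131896972656), 13.82425308227539)
top press z pct [-0.0028 -0.001   0.0017  0.0055  0.0576  0.0607  0.0626]
   0.05 0.064 1883 [0.4718 0.2469 0.0582] ((472.74853515625, 247.81109619140625), (113.3802490234375, 100.19183349609375), 71.04425811767578) ((472.7729797363281, 247.61053466796875), 74.51683044433594)
top liner z pct [-0.003  -0.0017  0.0002  0.0018  0.0033  0.0056  0.0076]
side tam z pct [-0.0058 -0.0042 -0.0017  0.0002  0.0097  0.0603  0.0771]
   0.008 0.018 413 [ 0.5624 -0.1989  0.0108] ((565.9434204101562, -201.49905395507812), (80.20059967041016, 78.42396545410156), 33.094669342041016) ((566.8531494140625, -203.96461486816406), 43.507633209228516)
   0.05 0.09 142 [ 0.5635 -0.1982  0.067 ] ((566.7301635742188, -200.78109741210938), (23.471221923828125, 25.377151489257812), 87.03746032714844) ((566.3616333007812, -201.48829650878906), 13.92801284790039)
side press z pct [-0.0048 -0.0034 -0.0012  0.0014  0.0538  0.0572  0.0591]
   0.05 0.064 2521 [0.4688 0.2504 0.0554] ((471.7353515625, 247.81451416015625), (112.36756134033203, 103.8149642944336), 71.15809631347656) ((471.00616455078125, 248.677490234375), 74.14249420166016)
```

View pics/crop0.png

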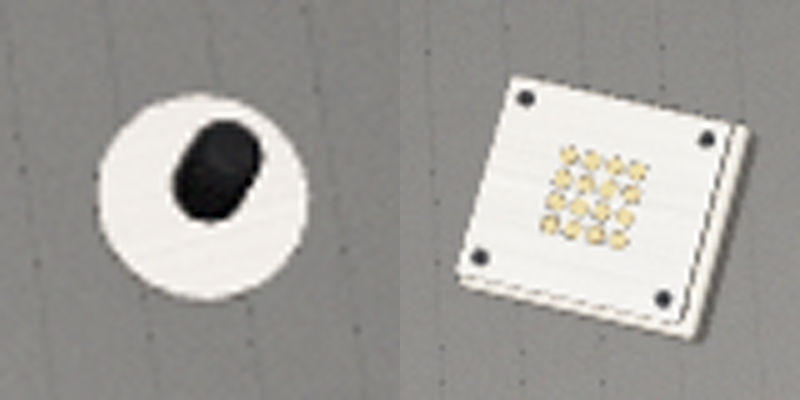

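View pics/crop1.png

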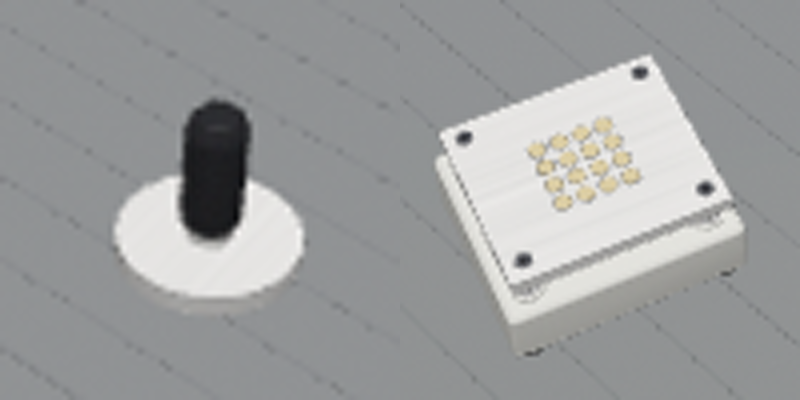

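The crops confirm both choices. The left one shows the tamper, upright, with a bright round foot and black handle at (0.566, -0.202). The right one shows the white press with its 4x4 caps at (0.472, 0.248). I'll move above the tamper now.

Call:
carry_out:
  increments:
    - [0.364,0.415,0,52,-1]
    - [0.364,0.415,0,52,-1]
    - [0.364,0.415,0,52,-1]
    - [0.364,0.415,0,52,-1]
    - [0.364,0.415,0,52,-1]
    - [0.364,0.415,0,52,-1]
    - [0.364,0.415,0,52,-1]
    - [0.364,0.415,0,52,-1]
    - [0.364,0.415,0,52,-1]
    - [0.364,0.415,0,52,-1]
    - [0.364,0.415,0,52,-1]
    - [0.364,0.415,0,52,-1]
    - [0.364,0.415,-0.05,52,-1]
    - [0.364,0.415,-0.05,52,-1]
    - [0.364,0.415,-0.05,52,-1]
    - [0.364,0.415,-0.05,52,-1]

```text
time_s: 1.75
tool_pos: [0.5674, -0.2032, 0.3567]
tool_rot: [180.0, -0.1, -19.9]
force: [0.6, -0.1, 0.7]
grip_width: 0.0875
```

```bash
cat >> h.py <<'E'
from scipy.spatial.transform import Rotation as Ro
def wristT(o):
    T=np.eye(4);T[:3,:3]=Ro.from_euler('xyz',o["tool_rot"],degrees=True).as_matrix();T[:3,3]=o["tool_pos"]
    return T@env.get_calibration("wrist")["T_tool_cam"]
def snap(n,name):
    o=env.get_obs();p,d=env.read_camera(n);cv2.imwrite(f"pics/{name}.png",p[:,:,::-1])
    return o,p,d
E
python3 - <<'E'
from h import *
o,p,d=snap("wrist","w1")
print(o)
P=pts("wrist",d,0,640,0,480,wristT(o)).reshape(-1,3)
P=P[(np.hypot(P[:,0]-.566,P[:,1]+.202)<.06)]
print(np.percentile(P[:,2],[1,50,99]))
for lo,hi in [(.006,.018),(.03,.09),(.074,.082)]:
    Q=P[(P[:,2]>lo)&(P[:,2]<hi)]
    if len(Q)>5: print(lo,len(Q),Q.mean(0),Q.min(0),Q.max(0),cv2.minEnclosingCircle(Q[:,:2].astype(np.float32)*1000))
E
```

```text
{'time_s': 1.75, 'qpos': array([ 41.51495803,  16.44103902, -29.06865896,  93.12052661,
         8.31564987,  72.4481276 ,  -8.91041496]), 'joint_velocities': array([ 0.07461715, -0.58862151, -0.21352845, -0.66157033,  0.01573118,
       -0.289296  , -0.08722436]), 'effort': array([-5.54899836e-02, -4.14958334e+01, -4.01397094e+00, -2.91636282e+01,
       -6.26090867e-02,  7.29654729e-02,  4.51285421e-03]), 'tool_pos': array([ 0.56738156, -0.20320882,  0.35669696]), 'tool_rot': array([ 1.79993884e+02, -1.43694128e-01, -1.98570530e+01]), 'force': array([ 0.58821754, -0.11620981,  0.65370399]), 'wrist_torque': array([-0.03005668, -0.10842687,  0.00536311]), 'grip_width': 0.08747682827367838}
[0.00062168 0.27431702 0.293469  ]
0.006 5102 [ 0.57036379 -0.20087422  0.01274142] [ 0.52819045 -0.24620974  0.00603228] [ 0.60947184 -0.16479239  0.01538973] ((568.8860473632812, -205.6000213623047), 40.942073822021484)
0.03 1406 [ 0.57005134 -0.2013311   0.070193  ] [ 0.55494177 -0.21868663  0.03008749] [ 0.58250842 -0.19143945  0.08173651] ((568.817626953125, -205.2185821533203), 13.905004501342773)
0.074 844 [ 0.56908344 -0.20433299  0.07788554] [ 0.55681873 -0.21743872  0.07402289] [ 0.58113576 -0.19278068  0.08173651] ((568.725341796875, -204.87205505371094), 12.619587898254395)
```

View pics/w1.png

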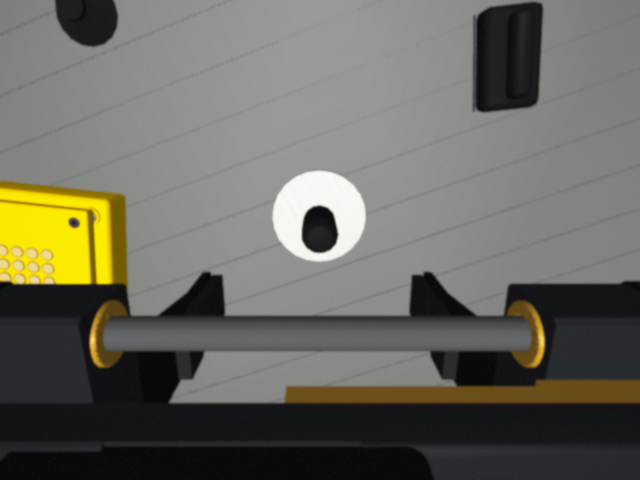

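The wrist view shows the foot at (319,215) and the handle top at (319,230), centred between the fingers. That puts the tamper at about (0.5685, -0.2045). Next I descend and grip.

Call:
carry_out:
  increments:
    - [0.001,-0.002,-0.05,0,-1]
    - [0.001,-0.002,-0.09,0,-1]
    - [0.001,-0.002,-0.12,0,-1]
    - [0.001,-0.002,-0.135,0,-1]
    - [0.001,-0.002,-0.144,0,-1]
    - [0.001,-0.002,-0.144,0,-1]
    - [0.001,-0.002,-0.144,0,-1]
    - [0.001,-0.002,-0.144,0,0]
    - [0.001,-0.002,-0.144,0,0.2]
    - [0.001,-0.002,-0.144,0,1]
    - [0.001,-0.002,-0.144,0,1]
    - [0.001,-0.002,-0.144,0,1]
    - [0.001,-0.002,-0.144,0,1]
    - [0.001,-0.002,-0.144,0,1]
    - [0.001,-0.002,-0.144,0,1]
  grip_force: 40

```text
time_s: 3.3
tool_pos: [0.5681, -0.2045, 0.2107]
tool_rot: [-180.0, -0.0, -19.8]
force: [0.6, 0.7, 0.7]
grip_width: 0.0309
```

```bash
python3 - <<'E'
from h import *
o,p,d=snap("side","s2")
print(o["time_s"],o["tool_pos"],o["tool_rot"],o["force"],o["wrist_torque"],o["grip_width"])
cv2.imwrite("pics/s2c.png",cv2.resize(p[100:260,260:460,::-1],(800,600)))
E
```

```text
3.3 [ 0.56809558 -0.20448057  0.21072628] [-1.79999542e+02 -4.84721118e-03 -1.97894477e+01] [0.64508512 0.70397902 0.73270786] [-0.17846348 -0.62401104  0.05171687] 0.030889776875548784
```

View pics/s2c.png

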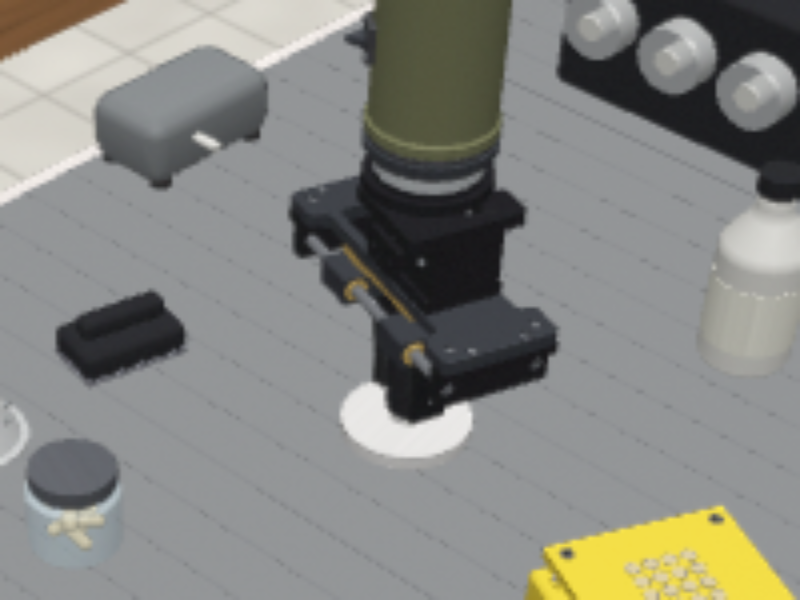

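The picture shows the fingers round the handle with the foot still flat. The width reads 30.9 mm against a 28 mm handle, so I'll let the fingers settle.

Call:
carry_out:
  increments:
    - [0,0,0,0,1]
    - [0,0,0,0,1]
    - [0,0,0,0,1]

```text
time_s: 3.65
tool_pos: [0.5682, -0.2045, 0.2108]
tool_rot: [180.0, -0.0, -19.8]
force: [1.2, -0.1, -0.1]
grip_width: 0.0272
```

```bash
python3 - <<'E'
from h import *
o=env.get_obs()
print(o["time_s"],o["tool_pos"],o["tool_rot"],o["force"],o["wrist_torque"],o["grip_width"])
E
```

```text
3.65 [ 0.56820778 -0.20453122  0.21082577] [ 1.79999291e+02 -2.79939049e-02 -1.97917953e+01] [ 1.22557945 -0.06632028 -0.12836349] [-0.03978724 -0.3170835   0.00946818] 0.027221271731074206
```

Call:
carry_out:
  increments:
    - [0,0,0.01,0,1]
    - [0,0,0.03,0,1]
    - [0,0,0.06,0,1]
    - [0,0,0.09,0,1]
    - [-0.01,0.03,0.1,5,1]
    - [-0.02,0.07,0.1,10,1]
    - [-0.03,0.11,0.1,15,1]
    - [-0.04,0.15,0.1,20,1]
    - [-0.05,0.19,0.1,25,1]
    - [-0.056,0.23,0.1,30,1]
    - [-0.062,0.27,0.1,35,1]
    - [-0.068,0.31,0.1,40,1]
    - [-0.075,0.35,0.1,45,1]
    - [-0.082,0.39,0.1,47,1]
    - [-0.09,0.43,0.1,47,1]
    - [-0.096,0.445,0.1,47,1]
    - [-0.096,0.452,0.1,47,1]
    - [-0.096,0.452,0.1,47,1]
    - [-0.096,0.452,0.09,47,1]
    - [-0.096,0.452,0.09,47,1]

```text
time_s: 5.65
tool_pos: [0.4723, 0.2453, 0.2991]
tool_rot: [180.0, 0.2, 27.0]
force: [0.0, -0.4, -2.7]
grip_width: 0.0273
```

```bash
python3 - <<'E'
from h import *
o,p,d=snap("side","s3")
print(o["time_s"],o["tool_pos"],o["tool_rot"],o["force"],o["wrist_torque"],o["grip_width"])
cv2.imwrite("pics/s3c.png",cv2.resize(p[230:390,150:350,::-1],(800,600)))
o,p,d=snap("wrist","w3");np.save("pics/w3.npy",d)
P=pts("wrist",d,0,640,0,480,wristT(o))
print("w med at",[P[y,x].round(4) for y,x in [(200,320),(230,320)]])
snap("top","t3")
t=cv2.imread("pics/t3.png");cv2.imwrite("pics/t3c.png",cv2.resize(t[210:330,140:300],(800,600)))
E
```

```text
5.65 [0.47231836 0.24529762 0.29907569] [1.79954092e+02 1.79560098e-01 2.70453152e+01] [ 0.02279667 -0.35903059 -2.72701853] [-0.02423993 -0.07845071  0.00131525] 0.027267101961980893
w med at [array([0.4552, 0.2822, 0.0931]), array([0.4613, 0.2702, 0.1009])]
```

View pics/s3c.png

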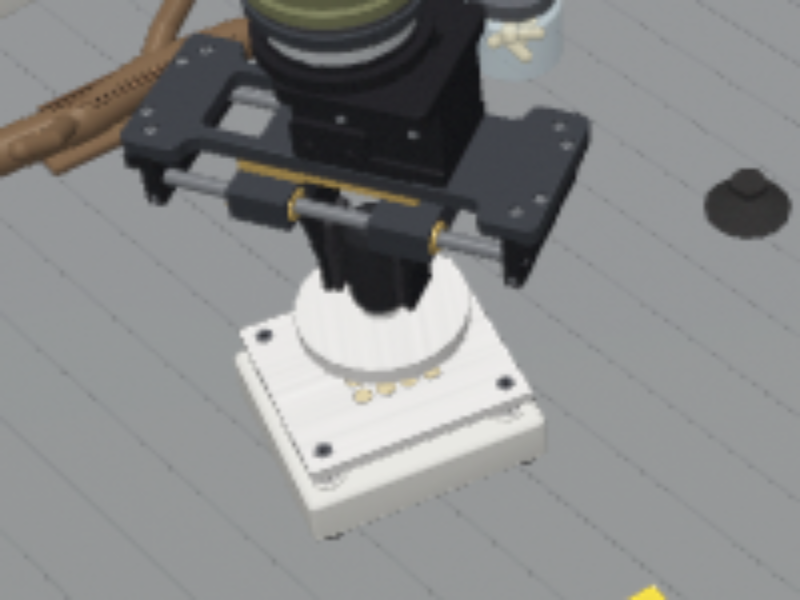

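View pics/w3.png

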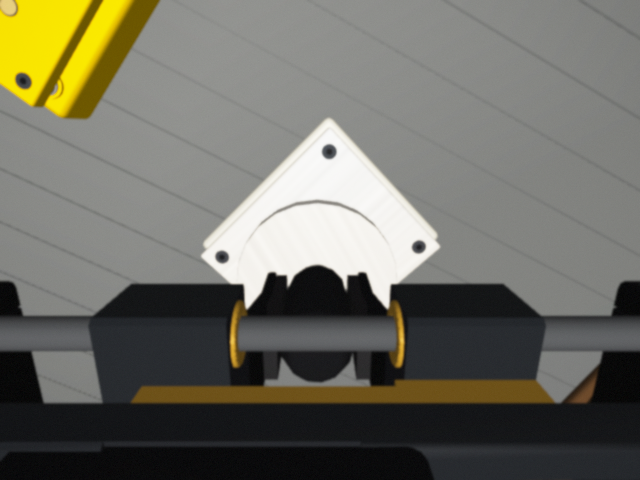

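View pics/t3c.png

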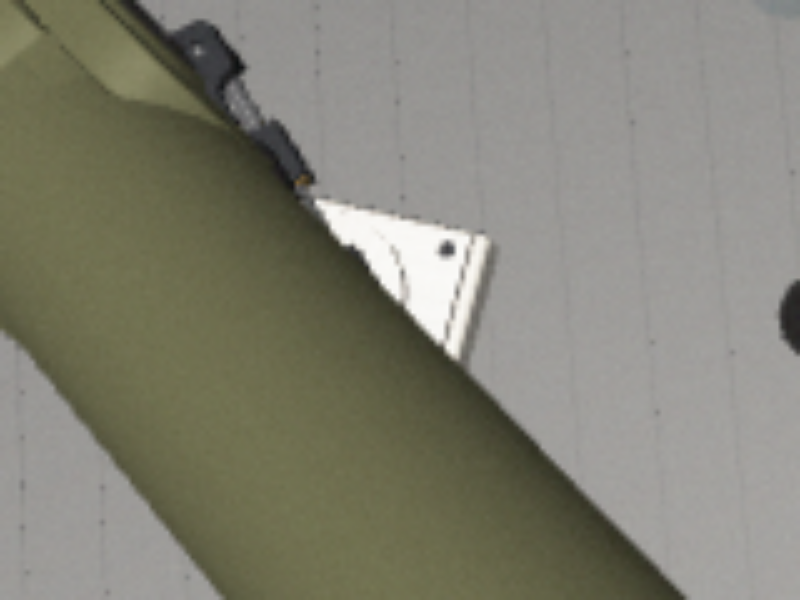

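```bash
cat >> h.py <<'E'
def ray(n,u,v,z,T=None):
    c=env.get_calibration(n)
    if T is None: T=np.linalg.inv(c["camera_from_world"])
    r=T[:3,:3]@np.linalg.inv(c["K"])@[u,v,1]; return T[:3,3]+r*(z-T[2,3])/r[2]
from scipy.optimize import least_squares
def circ(Q,r):
    # fixed-radius fit to outer boundary points
    s=least_squares(lambda c:np.hypot(Q[:,0]-c[0],Q[:,1]-c[1])-r,Q.mean(0)[:2]);return s.x,np.abs(s.fun).max()
E
python3 - <<'E'
from h import *
o=env.get_obs();T=wristT(o)
a=[ray("wrist",u,v,.057,T) for u,v in [(222,257),(419,247),(329,151)]]
print("wrist plate",(a[0]+a[1])/2,np.linalg.norm(a[0]-a[1]))
a=[ray("side",u,v,.057) for u,v in [(216,319.3),(276.25,332.1)]]
print("side plate",(a[0]+a[1])/2,np.linalg.norm(a[0]-a[1]))
# foot top rim (z=.100): wrist arc of top/bottom edge; side rim
rim=np.array([ray("wrist",u,v,.100,T) for u,v in [(242,250),(256,228),(283,209),(318,201),(352,209),(380,230),(393,255)]])
print("wrist foot",circ(rim,.041))
sc=[(294,300),(298,325),(330,355),(384,372),(435,355),(463,325),(470,300),(455,268)]
rim=np.array([ray("side",x/4+150,y*160/600+230,.100) for x,y in sc]);print("side foot",circ(rim,.041))
E
```

```text
wrist plate [0.47422046 0.24777293 0.057     ] 0.1230993254758009
side plate [0.46985165 0.24802566 0.057     ] 0.12182484386321774
wrist foot (array([0.47265751, 0.2464278 ]), np.float64(0.0002392622393464494))
side foot (array([0.46863316, 0.24509675]), np.float64(0.002556594358277868))
```

Both cameras put the foot within 1-3 mm of the plate's centre. I'll correct by (+1, +2) mm and descend to just above the plate.

Call:
carry_out:
  increments:
    - [0.001,0.001,-0.005,0,1]
    - [0.001,0.001,-0.012,0,1]
    - [0.001,0.001,-0.018,0,1]
    - [0.001,0.001,-0.022,0,1]
    - [0.001,0.001,-0.025,0,1]
    - [0.001,0.001,-0.025,0,1]
    - [0.001,0.001,-0.025,0,1]
    - [0.001,0.001,-0.025,0,1]

```text
time_s: 6.6
tool_pos: [0.4732, 0.2487, 0.2761]
tool_rot: [180.0, -0.0, 27.2]
force: [0.1, -0.2, -1.8]
grip_width: 0.0275
```

```bash
python3 - <<'E'
from h import *
o,p,d=snap("side","s4")
print(o["time_s"],o["tool_pos"],o["tool_rot"],o["force"],o["wrist_torque"],o["grip_width"])
cv2.imwrite("pics/s4c.png",cv2.resize(p[290:380,195:315,::-1],(800,600),interpolation=cv2.INTER_CUBIC))
E
```

```text
6.6 [0.47318403 0.24866393 0.27605482] [ 1.79993700e+02 -3.38745544e-02  2.72140116e+01] [ 0.14242498 -0.1689753  -1.78503001] [ 0.03598346 -0.098896   -0.00759433] 0.027462371186449043
```

View pics/s4c.png

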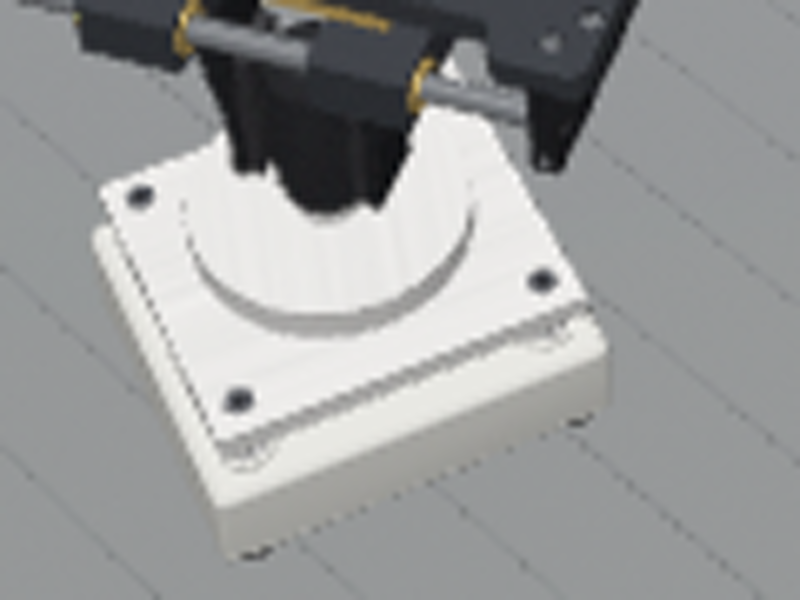

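```bash
python3 - <<'E'
from h import *
f=lambda x,y:(x*.15+195,y*.15+290)
a=[ray("side",*f(*q),.057) for q in [(140,195),(542,280)]]
print("plate",(a[0]+a[1])/2)
rim=np.array([ray("side",*f(*q),.077) for q in [(185,220),(203,265),(250,298),(325,315),(400,298),(455,255),(474,212)]])
print(circ(rim,.041))
E
```

```text
plate [0.46995225 0.24787409 0.057     ]
(array([0.46930714, 0.24910526]), np.float64(0.0007654151413730922))
```

Plate-to-foot offset is now about 1 mm. I'll press slowly.

Call:
carry_out:
  increments:
    - [0,-0.001,-0.003,0,1]
    - [0,-0.001,-0.006,0,1]
    - [0,-0.001,-0.008,0,1]
    - [0,-0.001,-0.01,0,1]
    - [0,-0.001,-0.012,0,1]
    - [0,-0.001,-0.013,0,1]
    - [0,-0.001,-0.014,0,1]
    - [0,-0.001,-0.014,0,1]

```text
time_s: 7.45
tool_pos: [0.4731, 0.2475, 0.2619]
tool_rot: [180.0, 0.0, 27.2]
force: [-3.8, -1.8, 4.7]
grip_width: 0.0269
```

Call:
carry_out:
  increments:
    - [0,0,-0.001,0,1]
    - [0,0,-0.002,0,1]
    - [0,0,-0.003,0,1]
    - [0,0,-0.004,0,1]
    - [0,0,-0.004,0,1]
    - [0,0,-0.004,0,1]

```text
time_s: 8.05
tool_pos: [0.4731, 0.2475, 0.2582]
tool_rot: [180.0, 0.0, 27.2]
force: [-2.9, -3.4, 7.3]
grip_width: 0.0269
```

```bash
python3 - <<'E'
from h import *
o,p,d=snap("side","s5")
print(o["time_s"],o["tool_pos"],o["tool_rot"],o["force"],o["wrist_torque"],o["grip_width"])
cv2.imwrite("pics/s5c.png",cv2.resize(p[290:380,195:315,::-1],(800,600),interpolation=cv2.INTER_CUBIC))
E
```

```text
8.05 [0.47308235 0.24750735 0.25816543] [1.79969749e+02 1.83703217e-02 2.72066539e+01] [-2.9210906  -3.4168111   7.25136062] [-0.7511176   0.72917255 -0.01663211] 0.02691854249543041
```

View pics/s5c.png

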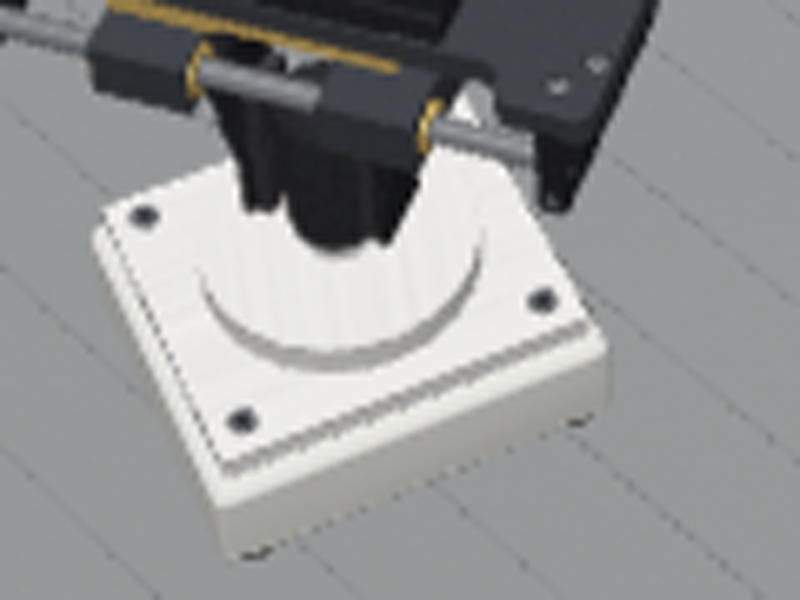

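The plate is nearly down: its gap to the base has closed and the screws have dropped by about 20 crop px. I'll press a little further for firm contact with the stops, then hold.

Call:
carry_out:
  increments:
    - [0,0,-0.0005,0,1]
    - [0,0,-0.001,0,1]
    - [0,0,-0.0015,0,1]
    - [0,0,-0.0015,0,1]

```text
time_s: 8.5
tool_pos: [0.4731, 0.2476, 0.2578]
tool_rot: [179.9, 0.0, 27.2]
force: [-7.0, -4.9, 15.9]
grip_width: 0.0273
```

Call:
carry_out:
  increments:
    - [0,0,-0.0005,0,1]
    - [0,0,-0.001,0,1]
    - [0,0,-0.001,0,1]

```text
time_s: 8.8
tool_pos: [0.4731, 0.2477, 0.2577]
tool_rot: [179.9, 0.1, 27.2]
force: [-9.7, -7.2, 23.1]
grip_width: 0.0272
```

```bash
python3 - <<'E'
from h import *
o,p,d=snap("side","s6")
print(o["time_s"],o["tool_pos"],o["tool_rot"],o["force"],o["wrist_torque"],o["grip_width"])
f=o["force"]+[0,0,2.2];t=o["wrist_torque"]
# t = r x f, r=(x,y,-.211): tx=y fz +.211 fy ; ty=-.211 fx - x fz
print("cop",-(t[1]+.211*f[0])/f[2],(t[0]-.211*f[1])/f[2])
cv2.imwrite("pics/s6c.png",cv2.resize(p[290:380,195:315,::-1],(800,600),interpolation=cv2.INTER_CUBIC))
a=np.load("pics/side0.npy")
P=pts("side",d,195,315,290,380);P0=pts("side",a,195,315,290,380)
# plate around screws
for x,y in [(143,240),(500,310),(250,390),(400,400)]:
    i,j=int(y*.15),int(x*.15);print((P[i-1:i+2,j-1:j+2,2].mean()).round(4),(P0[i-2:i+1,j-1:j+2,2].mean()).round(4))
E
```

```text
8.8 [0.47305924 0.24771802 0.2576929 ] [1.79878455e+02 5.70408335e-02 2.71935202e+01] [-9.68427048 -7.17820221 23.08783871] [-1.32252265  1.84232702 -0.0426893 ] 0.027229075221210524
cop 0.007950622319975908 0.007595667639292897
0.045 0.0558
0.0454 0.0565
0.0465 0.0545
0.0392 0.0358
```

View pics/s6c.png

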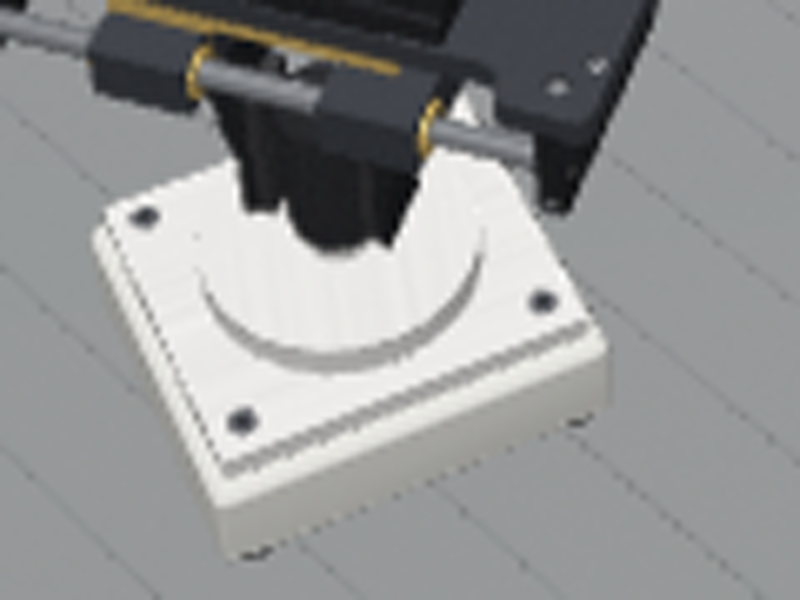

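The plate has bottomed: about 10 mm of travel at each sampled point, roughly 25 N, and TCP z has stopped dropping. The centre of pressure is about 11 mm from the middle, well inside the corner stops. I'll hold.

Call:
carry_out:
  increments:
    - [0,0,0,0,1]
    - [0,0,0,0,1]
    - [0,0,0,0,1]
    - [0,0,0,0,1]
    - [0,0,0,0,1]
    - [0,0,0,0,1]
    - [0,0,0,0,1]
    - [0,0,0,0,1]
    - [0,0,0,0,1]
    - [0,0,0,0,1]
    - [0,0,0,0,1]
    - [0,0,0,0,1]
    - [0,0,0,0,1]
    - [0,0,0,0,1]
    - [0,0,0,0,1]
    - [0,0,0,0,1]
    - [0,0,0,0,1]
    - [0,0,0,0,1]

```text
time_s: 10.65
tool_pos: [0.473, 0.2477, 0.2577]
tool_rot: [179.9, 0.1, 27.2]
force: [-9.3, -6.5, 22.7]
grip_width: 0.0275
```

Call:
carry_out:
  increments:
    - [0,0,0.001,0,1]
    - [0,0,0.003,0,1]
    - [0,0,0.006,0,1]
    - [0,0,0.01,0,1]
    - [0,0,0.015,0,1]
    - [0,0,0.022,0,1]
    - [0,0,0.035,0,1]
    - [0,0,0.05,0,1]
    - [0,0,0.07,0,1]
    - [0,0,0.08,0,1]
    - [0,0,0.08,0,1]
    - [0,0,0.08,0,1]

```text
time_s: 11.85
tool_pos: [0.473, 0.2474, 0.3352]
tool_rot: [180.0, -0.0, 27.2]
force: [-0.2, 0.2, -1.7]
grip_width: 0.0271
```

```bash
python3 - <<'E'
from h import *
o,p,d=snap("side","s7")
print(o["time_s"],o["tool_pos"],o["tool_rot"],o["force"],o["wrist_torque"],o["grip_width"])
cv2.imwrite("pics/s7c.png",cv2.resize(p[230:390,150:350,::-1],(800,600)))
E
```

```text
11.85 [0.47301624 0.24741583 0.33523057] [ 1.79977520e+02 -1.10325742e-02  2.71996517e+01] [-0.23377944  0.15424392 -1.68996757] [-0.0143667  -0.15342347 -0.03125826] 0.027096059389081505
```

View pics/s7c.png

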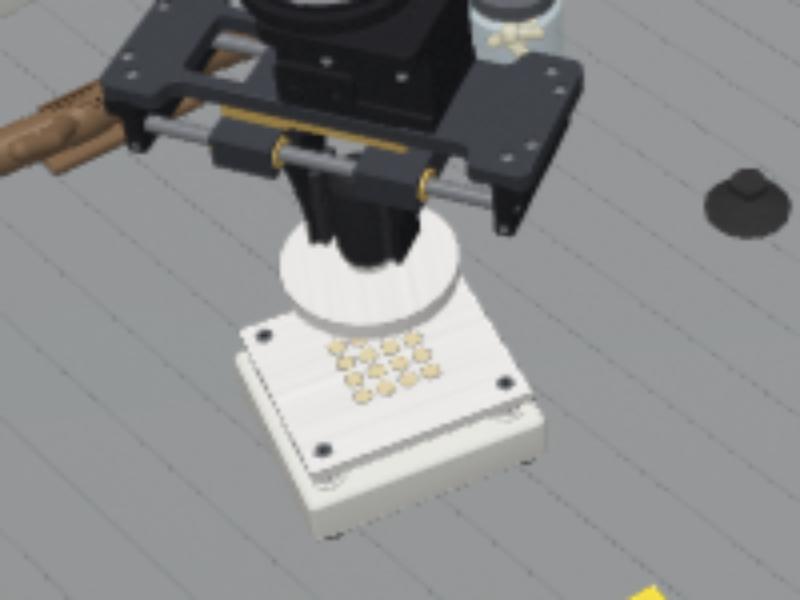

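The plate is back up, with its screws at their earlier pixels. The press depth matches the grip offset, so the handle didn't slip. Now back to the original spot.

Call:
carry_out:
  increments:
    - [0.01,-0.03,0,-5,1]
    - [0.02,-0.07,0,-10,1]
    - [0.03,-0.11,0,-15,1]
    - [0.04,-0.15,0,-20,1]
    - [0.05,-0.19,0,-25,1]
    - [0.056,-0.23,0,-30,1]
    - [0.062,-0.27,0,-35,1]
    - [0.068,-0.31,0,-40,1]
    - [0.075,-0.35,0,-45,1]
    - [0.082,-0.39,0,-47,1]
    - [0.088,-0.43,0,-47,1]
    - [0.095,-0.445,0,-47,1]
    - [0.095,-0.452,0,-47,1]
    - [0.095,-0.452,0,-47,1]
    - [0.095,-0.452,-0.03,-47,1]
    - [0.095,-0.452,-0.06,-47,1]
    - [0.095,-0.452,-0.09,-47,1]
    - [0.095,-0.452,-0.11,-47,1]
    - [0.095,-0.452,-0.112,-47,1]
    - [0.095,-0.452,-0.112,-47,1]

```text
time_s: 13.9
tool_pos: [0.5682, -0.2026, 0.2234]
tool_rot: [-180.0, 0.0, -19.6]
force: [0.8, -0.2, -2.5]
grip_width: 0.0273
```

```bash
python3 - <<'E'
from h import *
o,p,d=snap("side","s8")
print(o["time_s"],o["tool_pos"],o["tool_rot"],o["force"],o["wrist_torque"],o["grip_width"])
cv2.imwrite("pics/s8c.png",cv2.resize(p[165:245,310:410,::-1],(800,600),interpolation=cv2.INTER_CUBIC))
E
```

```text
13.9 [ 0.56822668 -0.20258225  0.22339511] [-1.79953334e+02  4.49281510e-02 -1.96493279e+01] [ 0.78434398 -0.1975812  -2.47334485] [-0.04891967 -0.11596698  0.02930576] 0.027306884157534333
```

View pics/s8c.png

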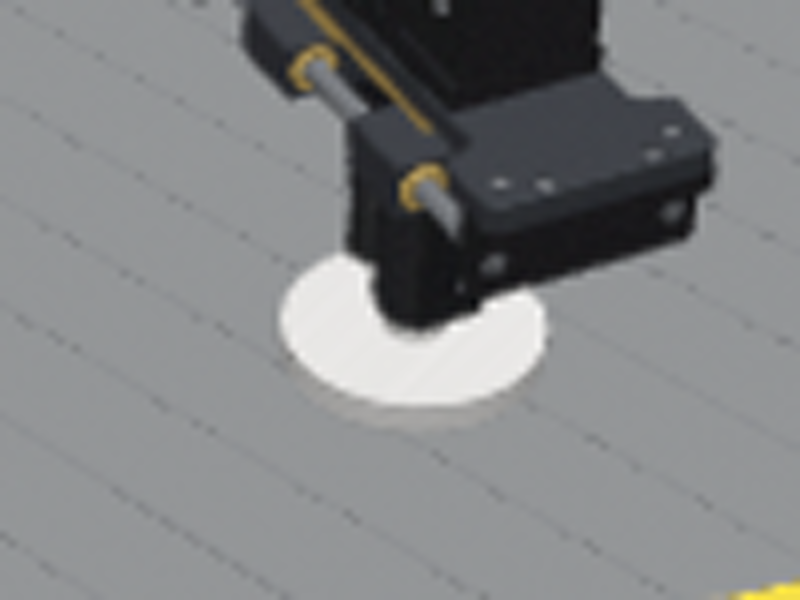

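The foot is level and about 12 mm above the liner. I'll lower it slowly.

Call:
carry_out:
  increments:
    - [0,0,-0.003,0,1]
    - [0,0,-0.006,0,1]
    - [0,0,-0.008,0,1]
    - [0,0,-0.0095,0,1]
    - [0,0,-0.0105,0,1]
    - [0,0,-0.0115,0,1]
    - [0,0,-0.0125,0,1]
    - [0,0,-0.0125,0,1]
    - [0,0,-0.0125,0,1]

```text
time_s: 14.85
tool_pos: [0.5681, -0.2045, 0.2108]
tool_rot: [180.0, -0.0, -19.8]
force: [0.5, -0.5, -2.5]
grip_width: 0.0278
```

Not touching yet, so I'll go down a touch more.

Call:
carry_out:
  increments:
    - [0,0,-0.0005,0,1]
    - [0,0,-0.001,0,1]
    - [0,0,-0.001,0,1]
    - [0,0,-0.001,0,1]

```text
time_s: 15.25
tool_pos: [0.5682, -0.2044, 0.2108]
tool_rot: [180.0, -0.0, -19.8]
force: [-3.2, 0.8, 5.6]
grip_width: 0.0276
```

It's in firm contact. I'll ease off a little, open the jaws and rise.

Call:
carry_out:
  increments:
    - [0,0,0.0007,0,1]
    - [0,0,0.0007,0,0.2]
    - [0,0,0.0007,0,0]
    - [0,0,0.0007,0,-0.5]
    - [0,0,0.0007,0,-1]
    - [0,0,0.0007,0,-1]
    - [0,0,0.0007,0,-1]
    - [0,0,0.0007,0,-1]
    - [0,0,0.0007,0,-1]

```text
time_s: 16.15
tool_pos: [0.5681, -0.2044, 0.2105]
tool_rot: [180.0, -0.0, -19.8]
force: [-0.1, -0.5, -0.2]
grip_width: 0.0821
```

Call:
carry_out:
  increments:
    - [0,0,0.01,0,-1]
    - [0,0,0.03,0,-1]
    - [0,0,0.06,0,-1]
    - [0,0,0.1,0,-1]
    - [0,0,0.14,0,-1]
    - [0,0,0.16,0,-1]
    - [0,0,0.16,0,-1]
    - [-0.05,-0.05,0.2,0,-1]
    - [-0.1,-0.1,0.2,0,-1]
    - [-0.1,-0.1,0.2,0,-1]
    - [-0.1,-0.1,0.2,0,-1]
    - [-0.1,-0.1,0.2,0,-1]

```text
time_s: 17.35
tool_pos: [0.4669, -0.3056, 0.41]
tool_rot: [-180.0, 0.0, -20.0]
force: [0.7, 0.4, 1.1]
grip_width: 0.087
```

```bash
python3 - <<'E'
from h import *
o,p,d=snap("side","s9");print(o["time_s"],o["tool_pos"],o["force"],o["joint_velocities"].round(2),o["grip_width"])
P=pts("side",d,338,384,180,228).reshape(-1,3);z=P[:,2]
for lo,hi in [(.008,.018),(.05,.09)]:
    Q=P[(z>lo)&(z<hi)];print(len(Q),Q.mean(0).round(4))
P=pts("side",d,200,295,290,380).reshape(-1,3);print("plate z",np.median(P[(P[:,2]>.04)&(P[:,2]<.07),2]))
E
```

```text
17.35 [ 0.46685971 -0.30563917  0.41002022] [0.6993369  0.35486761 1.05551586] [-2.12  0.86 -2.75 -0.36 -0.7  -0.06 -0.23] 0.08696286972409781
403 [ 0.5616 -0.1975  0.0106]
144 [ 0.5618 -0.1982  0.0666]
plate z 0.05539291550704656
```

View pics/s9.png

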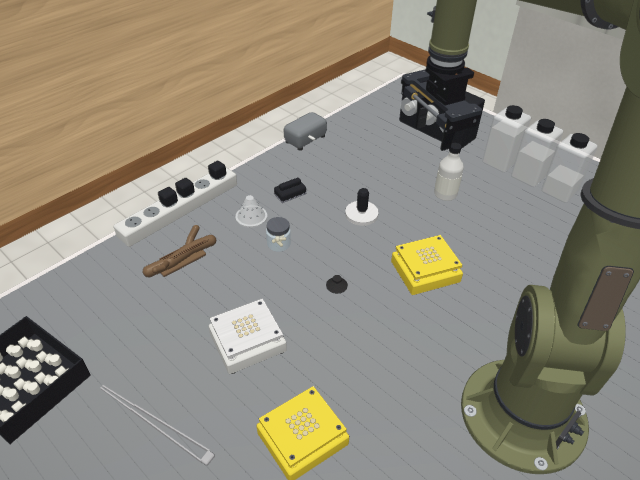

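The tamper stands upright at (362,208), the plate is up at (247,330), and everything else sits at its starting pixel. Nothing is touching the robot, so I'll hand the job in.

```bash
python3 -c "
from cell import env
print(env.sign_off())"
```

```text
the job is handed in; nothing more can be done
None
```

The capsule batch is pressed closed, and I've handed the job in at about 17.4 s of the 51 s allowed. The sign-off gave no verdict.

- **Pressing:** I gripped the tamper by its handle and set its foot about 1 mm from the middle of the white press's cap plate. The plate went down about 10 mm onto its stops under roughly 25 N. It stayed down for about 2 s.
- **Putting back:** The plate sprang back up when I lifted off. I lowered the tamper onto the liner at its original spot until it made contact, then opened the jaws.
- **Last checks:** The side view shows the tamper upright within a few mm of where it started. The plate reads 55.4 mm, the same as before pressing. The other items look unmoved, and the gripper is clear of everything.
- **Disagreements:** The cameras differed from each other by 2–4 mm on positions. During the hold there was also about 12 N of sideways force, and the load centred about 11 mm off the middle. The plate still bottomed level as far as I could measure; its far corner was hidden from view.

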